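Serve the croissant from the sliding-door pastry case

TASK

A customer wants the croissant: slide the clear door above it aside, past the other door, lift the croissant out and set it down gently, right way up and lengthwise, in the middle of the white marble slab; hold it lightly, because it crushes easily. Then slide the case fully shut again, both doors home, leaving the bread roll where it lies and the other things on the counter alone.

Things in the scene. Friction and masses are not known exactly. Their poses are not given: they have to be found in the camera images.
- showcase: Low pastry case fixed to the counter, oak ends, clear walls: 200 (x) by 406 (y) by 118 mm high. Origin at the centre of its underside on the counter; x to its customer side, y along it to the left door's end, z up. A divider at y = 0 parts a left (y > 0) and a right (y < 0) compartment, each 184 (x) by 192 (y) mm inside, floor 36 mm above the counter; two clear doors slide along y on its top.
- door_left (a joint): Left door, 178 by 198 mm, in the upper track, panel 109 to 116 mm above the counter. Travel in m: 0 shut over the left compartment, grows as it slides to the case's -y above the right door; about 0.169 is fully open: its inner edge meets the right door's handle posts and the doors then push one another. Friction about 1.2 N, no latch.
- door_right (a joint): Right door, 178 by 198 mm, in the lower track, panel 96 to 103 mm above the counter. Travel in m: 0 shut over the right compartment, grows as it slides to the case's +y under the left door; about 0.169 is fully open: its handle posts meet the left door's inner edge and the doors then push one another. Friction about 1.2 N, no latch.
- door_left_handle (a point): Middle of the left door's handle: a level steel bar 11 mm thick, 79 mm long along the case's x, on two posts 68 mm apart; 142 mm above the counter, 21 mm free under it; rails beside the door reach 118 mm. Shut, it lies at x = 0, y = +0.179 in the case's frame, 24 mm from the case's end (oak, 111 mm high). Axes as the case's.
- door_right_handle (a point): Middle of the right door's handle: the same bar at the same height (142 mm, 33 mm free under it). Shut, it lies at x = 0, y = -0.179 in the case's frame, 24 mm from the case's end (oak, 111 mm high). Axes as the case's.
- croissant_mid (a point): Croissant, 139 long (its y), 76 wide overall (its x), 62 wide across the middle, 47 mm high, 45 to 80 g, soft. This point is its middle, 23 mm above its underside; grip it here across its x axis, lightly (5 N is enough). It starts in one of the two compartments, lying roughly along the case. z is up when it lies right way up.
- petit_pain_mid (a point): Small bread roll, 126 (its y) by 60 (its x) by 53 mm high, in the other compartment. This point is its centre, 26 mm above its underside.
- slab_top (a point): White marble serving slab, 170 (its x) by 96 (its y) by 12 mm thick, 450 g, lying loose on the counter beyond the left end of the case. This point is the centre of its top face.
- jar_red: Jar with a red lid, 61 mm across and 91 mm high, standing on the counter; origin at the centre of its underside.
- shaker: Sugar shaker, clear with a grey domed top, 44 mm across and 90 mm high, standing on the counter; origin at the centre of its underside.

How it is judged:
On the way, in this order (a step that is already met when the one before it is completed fails the run):
1. the door above the croissant is slid open past the other door (((y of croissant_mid in the frame of showcase above 0 m and value of joint door_left above 0.13 m) or (not (y of croissant_mid in the frame of showcase above 0 m) and value of joint door_right above 0.13 m))), for 0.1 s.
2. the croissant lies lengthwise in the middle of the slab, released (horizontal distance between croissant_mid and slab_top below 0.02 m and angle between the y axis of croissant_mid and the x axis of slab_top, either way round below 0.25 rad and z of croissant_mid in the frame of slab_top between 0.01 and 0.036 m and angle between croissant_mid's own z axis and vertical below 0.3 rad and contact force between the fingers and croissant below 0.05 N), for 0.2 s.
At the end, for the whole second after the job is handed in: The croissant lies at rest and released on the marble slab, right way up (within 0.3 rad), lengthwise (its y within 0.25 rad of the slab's x, either way round), its middle within 20 mm of the slab's centre; both doors are shut to within 10 mm; the bread roll lies within 30 mm of where it began (all of step 2 and value of joint each of door_left, door_right below 0.01 m and linear speed of croissant below 0.02 m/s and distance of petit_pain_mid from where it was at the start of the episode below 0.03 m); the robot touches nothing.
It fails at once if the croissant is squeezed with more than 40 N in all (contact force between the fingers and croissant above 40 N).
It fails at once if the croissant is pressed on the slab with more than 20 N (contact force between croissant and slab above 20 N).
It fails at once if the croissant is dropped: let go over the slab more than about 20 mm above it (horizontal distance between croissant_mid and slab_top below 0.09 m and z of croissant_mid in the frame of slab_top above 0.045 m and contact force between the fingers and croissant below 0.02 N).
It fails at once if the bread roll is taken or pushed more than 30 mm from its place (distance of petit_pain_mid from where it was at the start of the episode above 0.03 m).
It fails at once if the red-lidded jar or the sugar shaker is pushed more than 30 mm (distance of any of jar_red, shaker from where it was at the start of the episode above 0.03 m).
It also fails if it takes over 70 s, if anything falls off the work surface, if the arm or the gripper's body presses on something with over 40 N, if the wrist force passes 120 N, or if a joint passes its speed limit or range.

ROBOT

A 6-joint arm with a two-finger parallel gripper is mounted at the origin on a cart in front of the work surface, level with it; the furniture and walls round the work are solid. World frame = base frame: x ahead of the robot, y to its left, z up, the work surface at z = 0. Lengths are in m, angles in rad, forces in N, time in s.
With the tool pointing down it reaches from about 0.25 to 0.775 m from the base axis. Payload 4 kg.
Tool frame: the origin (TCP) lies on the centre line of the jaws, within the pads' length; the fingertips stand 17 mm ahead of it and the grasp point (between the pads) lies 2 mm behind it (ctrl.tcp_to_tips is the distance from the TCP to the fingertips, in m); z points along the fingers, y is the line along which they close (so a half turn about z gives the same grasp; the last joint's range is limited). The gripper opens to 94 mm and grips with 3 to 60 N. Pads are 16 mm wide; open, the fingers measure 119 mm over their backs; the gripper's body (75 mm by 177 mm) begins 78 mm behind the grasp point.
Start: joints at [-1.369, 0.087, 1.371, -0, 1.684, -0.103], TCP at [0.165, -0.525, 0.223] pointing down, gripper open.
Joint ranges: [-3.1, 3.1], [-0.76, 2.03], [0.27, 2.55], [-1.08, 4.22], [0.17, 2.65], [-2.57, 2.57]. Speed limits (rad/s): [2.79, 2.79, 3.14, 3.14, 3.14, 3.14].

INTERFACE

Orientations are given as [roll, pitch, yaw] about the fixed x, y, z axes, in that order (R = Rz(yaw) Ry(pitch) Rx(roll)).
In Python, from station import ctrl, grab_frame gives the robot as it stands.
- The arm moves only by the tool drive_tool, never from a script. Its argument "increments" is a list that holds one entry, the list of rows, each a list of 6 numbers: the shift along the tool's x, y, z normalised to -1 to 1, where 1 is 50 mm, then the turn, a rotation vector about the tool's x, y, z normalised to -1 to 1, where 1 is 0.1 rad. A call has 1 to 12 rows; each row shifts and turns the commanded pose from where the row before left it, along the tool's axes as they then stand; what a row does not reach is not made up. A row lasts 1/10 s, in which the tool goes at most 50 mm and 8.59 degrees, less where a joint would pass 70% of its speed; a pose out of reach is approached as far as the arm can. A call with a number of a shift or a turn outside -1 to 1 is refused whole. A call with a gripper value outside its range is refused whole. "hand" is the opening, from -1 (shut) to 1 (fully open), set as the call begins (left out, the last holds). The fingers move at their own pace and stop on an object; "squeeze" is the grip in N (left out, the last holds). Time passes only in rows, so rows that do not move let the fingers close. It gives the time, the measured TCP pose, the force, the opening and the grip force at its end, in the units of the state.
- ctrl.get_state(): the state, without advancing time (a new reading comes with each control period).
- grab_frame(name): name is "scene" or "top" or "wrist"; returns a dict with "frame" (400x640x3 uint8, blue, green, red), "mtx" (3x3 intrinsics, pixels), "R" (3x3) and "t" (3): a world point X has camera coordinates R X + t; the wrist camera has in their place "T_tool_cam" (4x4, takes a point from camera to tool coordinates, whose origin is the TCP and whose axes are the flange's). Camera axes: x right, y down, z forward; pixel columns grow to the right and rows downward; lengths in m; the calibration is good to about 2 mm. A picture is of the moment at which its call begins: read the wrist's pose just before it. There is no depth.
- ctrl.job_done(): hands the job in; it is judged then, once.
The state is a dict: "time": time; "joint_pos": joint angles; "dq": joint speeds; "effort": joint torques, N m; "tool_pos": TCP position; "ee_rot": TCP orientation; "force": force on the tool from outside, world axes, zero at the start; "ft_torque": the same for the moment, N m; "width": finger opening in m; "finger_force": force on a finger pad.
Only numpy, scipy, OpenCV 4.12 (cv2) and the standard library are available. Lean on these libraries where they do the work, as an engineer would, in place of code of your own. Each camera call takes 0.05 s, during which the arm holds its last target. There are 200 camera calls.

## Working session

There is one attempt and no reset: what is moved stays moved. The work goes in short steps, Python scripts to look and compute and a tool call to move; the robot and the scene stay as the last step left them, time stands still between calls to the robot, and variables do not carry over. Pictures are saved under pics/ and viewed, at most 13 in all, crops included, and the job is handed in when it is done.

Besides the shell and the picture viewer there is one more tool, called after "Request:" as name(argument=value, ...), one argument or row to a line, values as JSON. drive_tool: Moves the arm, as the interface text tells. Scaled input: -1 to 1 covers 50 mm each way for a shift and 0.1 rad each way for a turn. Its arguments: {"type":"object","properties":{"increments":{"type":"array"},"hand":{"type":"number"},"squeeze":{"type":"number"}},"required":["increments"]}

```bash
mkdir -p pics; ls
python3 - <<'E'
from station import ctrl, grab_frame
import cv2,numpy as np
s=ctrl.get_state();print(s)
import pickle
for n in("top","scene"):
    f=grab_frame(n);cv2.imwrite(f"pics/{n}0.png",f["frame"]);pickle.dump(f,open(f"{n}0.pkl","wb"))
    print(n,f["mtx"].round(1).tolist(),f["R"].round(3).tolist(),f["t"].round(3).tolist())
E
```

```text
pics
{'time': 0.0, 'joint_pos': array([-1.36906892e+00,  8.79416482e-02,  1.37222745e+00,  1.44741166e-05,
        1.68354961e+00, -1.03077095e-01]), 'dq': array([ 0.00074284,  0.00039566, -0.00076901,  0.00031304,  0.0017306 ,
       -0.00056364]), 'effort': array([-1.19731820e-03, -3.40182853e+01, -3.02430260e+01,  7.15532689e-02,
        3.29330144e-02, -1.69049072e-04]), 'tool_pos': array([ 0.16497239, -0.5241626 ,  0.221325  ]), 'ee_rot': array([-3.13947937e+00, -2.33068576e-04,  3.04805871e-01]), 'force': array([0.71712325, 0.46892908, 0.06055053]), 'ft_torque': array([0.02936855, 0.00705329, 0.0046062 ]), 'finger_force': 0.0, 'width': 0.09407386100571427}
top [[501.6, 0.0, 315.6], [0.0, 501.6, 204.8], [0.0, 0.0, 1.0]] [[-0.003, -1.0, -0.0], [-0.999, 0.003, -0.039], [0.039, -0.0, -0.999]] [0.203, 0.571, 1.165]
scene [[401.5, 0.0, 322.9], [0.0, 401.5, 201.1], [0.0, 0.0, 1.0]] [[-0.681, -0.732, -0.014], [-0.446, 0.429, -0.785], [0.581, -0.528, -0.619]] [0.529, 0.256, 0.819]
```

View pics/top0.png

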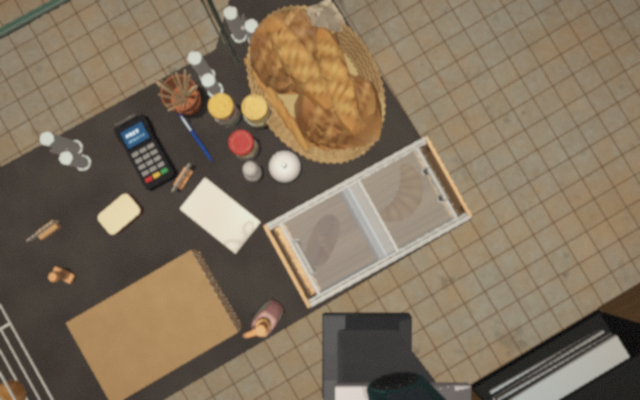

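View pics/scene0.png

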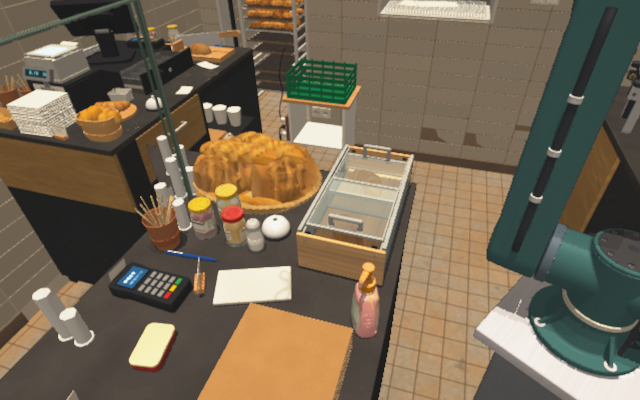

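The top view shows the case with corners near (265,225), (430,140), (470,213) and (310,303). A segmented shape, probably the croissant, is in the image-right (right, y<0) compartment near (405,190). The roll is near (320,240), the slab at (220,215), the jar at (242,143) and the shaker at (252,170). The scene view agrees. I'll zoom in for detail.

Run:
```python
import cv2,pickle
f=pickle.load(open("top0.pkl","rb"))["frame"]
c=cv2.resize(f[130:310,170:480],None,fx=2.55,fy=2.55,interpolation=cv2.INTER_CUBIC)
c=cv2.convertScaleAbs(c,alpha=1.4,beta=-40)
cv2.imwrite("pics/topc.png",c)
```

```text
(no output)
```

View pics/topc.png

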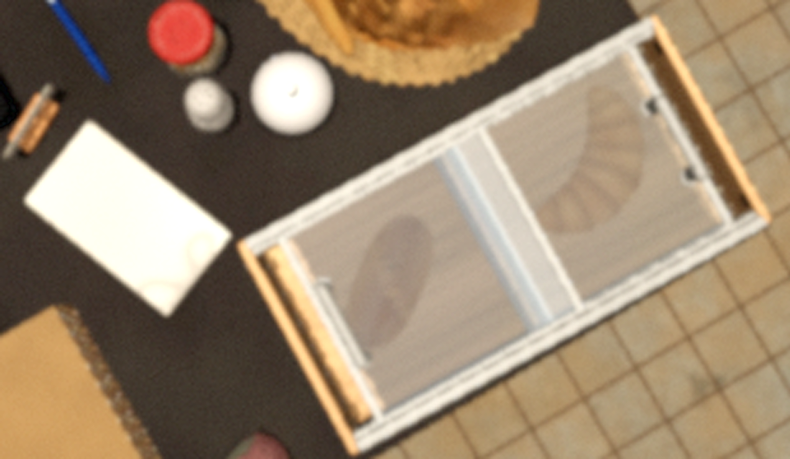

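The zoomed crop (scale 2.55, offset 170,130) has rail corners at about (240,243), (653,18), (768,215) and (352,452). The left handle bar is near (340,320) and the right handle's dark posts are at (652,103) and (690,175). The segmented crescent is the croissant, in the right compartment near (600,165). The smooth oval on the left is the roll. So the right door is the one to open.

```bash
cat > h.py <<'E'
import numpy as np,cv2,pickle
from scipy.spatial.transform import Rotation as Ro
def ray(f,p):
    d=np.linalg.inv(f["mtx"])@np.array([p[0],p[1],1.]); R=np.array(f["R"]);t=np.array(f["t"]).ravel()
    return -R.T@t, R.T@d
def onplane(f,p,z):
    c,d=ray(f,p); return c+d*(z-c[2])/d[2]
def tri(fs,ps):
    A=np.zeros((3,3));b=np.zeros(3)
    for f,p in zip(fs,ps):
        c,d=ray(f,p);d=d/np.linalg.norm(d);M=np.eye(3)-np.outer(d,d);A+=M;b+=M@c
    return np.linalg.solve(A,b)
def wf(f,s):
    "wrist frame -> add R,t from state s"
    T=np.eye(4);T[:3,:3]=Ro.from_euler('xyz',s["ee_rot"]).as_matrix();T[:3,3]=s["tool_pos"]
    W=np.linalg.inv(T@f["T_tool_cam"]);f["R"]=W[:3,:3];f["t"]=W[:3,3];return f
def proj(f,X):
    p=f["mtx"]@(f["R"]@np.asarray(X)+np.ravel(f["t"]));return p[:2]/p[2]
def case2w(C,yaw,p):
    c,s=np.cos(yaw),np.sin(yaw);return np.array([C[0]+c*p[0]-s*p[1],C[1]+s*p[0]+c*p[1],p[2]])
E
python3 - <<'E'
from h import *
T=pickle.load(open("top0.pkl","rb"));S=pickle.load(open("scene0.pkl","rb"))
cr=lambda u,v:(170+u/2.55,130+v/2.55)
P=np.array([onplane(T,cr(*p),.118) for p in[(240,243),(653,18),(768,215),(352,452)]])
print(P.round(4));L=[np.linalg.norm(P[i]-P[(i+1)%4]) for i in range(4)];print("sides",np.round(L,4))
C=P.mean(0);d=(P[0]+P[3]-P[1]-P[2])[:2];yaw=np.arctan2(d[1],d[0])-np.pi/2
print("C",C,"yaw",yaw)
for n,h in(("L",.179),("R",-.179)):
    X=case2w(C,yaw,[0,h,.142]);q=proj(T,X);print(n,X.round(4),"crop",((q-[170,130])*2.55).round(0),"scene",proj(S,X).round(0))
for p in[(605,165),(575,155)]:
    X=onplane(T,cr(*p),.06)-C;print("cro case",np.array([[np.cos(yaw),np.sin(yaw)],[-np.sin(yaw),np.cos(yaw)]])@X[:2])
# slab
r={}
for n,f,z in(("T",T,None),("S",S,None)):
    im=f["frame"];m=((im.min(2)>165)).astype(np.uint8);roi=np.zeros_like(m)
    if n=="T":roi[165:265,170:264]=1
    else: roi[258:310,205:298]=1
    m*=roi;m=cv2.morphologyEx(m,cv2.MORPH_OPEN,np.ones((3,3)))
    k,lab,st,ce=cv2.connectedComponentsWithStats(m);i=1+st[1:,4].argmax()
    c=cv2.findContours((lab==i).astype(np.uint8),0,2)[0][0];rc=cv2.minAreaRect(c);print(n,st[i],ce[i],rc)
    ap=cv2.approxPolyDP(c,8,True)[:,0];print(ap.tolist());r[n]=ce[i]
    W=np.array([onplane(f,p,.012) for p in ap]);print(W.round(4).tolist())
print("slab tri",tri([T,S],[r["T"],r["S"]]),onplane(T,r["T"],.012),onplane(S,r["S"],.012))
E
```

```text
[[ 0.5241  0.3115  0.118 ]
 [ 0.7121 -0.0356  0.118 ]
 [ 0.5462 -0.1298  0.118 ]
 [ 0.3506  0.2184  0.118 ]]
sides [0.3947 0.1908 0.3993 0.1969]
C [0.53324924 0.09111554 0.118     ] yaw 0.5041007500998544
L [0.4468 0.2478 0.142 ] crop [315. 338.] scene [342. 225.]
R [ 0.6197 -0.0656  0.142 ] crop [697. 125.] scene [378. 144.]
cro case [ 0.00508594 -0.11212962]
cro case [ 0.02564674 -0.09333116]
T [ 181  179   78   73 2841] [219.4720169 214.718761 ] ((219.5853729248047, 214.768310546875), (71.21524047851562, 40.13665771484375), 38.65980911254883)
[[203, 179], [181, 209], [236, 251], [258, 220]]
[[0.6331, 0.466, 0.012], [0.5628, 0.5172, 0.012], [0.4642, 0.388, 0.012], [0.5365, 0.3367, 0.012]]
S [ 213  266   78   38 2474] [252.37348424 284.55658852] ((251.4576873779297, 284.375732421875), (33.04278564453125, 79.25872039794922), 86.12147521972656)
[[290, 267], [220, 270], [213, 303], [289, 298]]
[[0.5291, 0.3357, 0.012], [0.6347, 0.4601, 0.012], [0.5631, 0.5213, 0.012], [0.4607, 0.3943, 0.012]]
slab tri [0.54953216 0.42824385 0.00759927] [0.54911029 0.42695833 0.012     ] [0.54650183 0.43038644 0.012     ]
```

The slab top centre is about (0.548,0.429) and it triangulates near the counter, as it should. The case corners match the given sizes to within 2–3%. Both handle bars sit about 25 mm inward of their shut positions, so both doors seem to start ajar. Next I'll work out the right bar's position and approach it.

```bash
cat >> h.py <<'E'
def plan(s,pos,yaw):
    "print turn about tool z (in 0.1rad units) and then shift in tool axes (50mm units), tool down at yaw"
    R=Ro.from_euler('xyz',s["ee_rot"]);G=Ro.from_euler('xyz',[np.pi,0,yaw])
    rv=(R.inv()*G).as_rotvec()/.1
    sh=G.inv().apply(np.array(pos)-s["tool_pos"])/.05
    print("turn",rv.round(2),"then shift",sh.round(2))
E
python3 - <<'E'
from h import *
from station import ctrl
T=pickle.load(open("top0.pkl","rb"));S=pickle.load(open("scene0.pkl","rb"))
cr=lambda u,v:(170+u/2.55,130+v/2.55)
C=np.array([.53325,.0911]);y=.504
for p,sp in(((671,139),(378,149)),((342,320),(347,222))):
    X=onplane(T,cr(*p),.142);d=X[:2]-C;print(X.round(4),"tri",tri([T,S],[cr(*p),sp]).round(4),"case",np.array([[np.cos(y),np.sin(y)],[-np.sin(y),np.cos(y)]])@d)
plan(ctrl.get_state(),[.605,-.045,.235],.504)
E
```

```text
[ 0.6082 -0.0439  0.142 ] tri [ 0.606  -0.0468  0.1391] case [ 0.00043122 -0.15435943]
[0.4613 0.2259 0.142 ] tri [0.4587 0.2244 0.1291] case [0.00205151 0.15280259]
turn [-0.02 -0.   -1.99] then shift [12.33 -4.14 -0.27]
```

Request:
drive_tool(
  increments=[
    [[0, 0, -0.07, 0, 0, -0.5], [0, 0, -0.07, 0, 0, -0.5], [0, 0, -0.07, 0, 0, -0.5], [0, 0, -0.06, 0, 0, -0.5], [0.6, -0.2, 0, 0, 0, 0], [0.75, -0.25, 0, 0, 0, 0], [0.75, -0.25, 0, 0, 0, 0], [0.75, -0.25, 0, 0, 0, 0], [0.75, -0.25, 0, 0, 0, 0], [0.75, -0.25, 0, 0, 0, 0], [0.75, -0.25, 0, 0, 0, 0], [0.75, -0.25, 0, 0, 0, 0]],
  ],
  hand=-0.1,
)

```text
time: 1.3
tool_pos: [0.3746, -0.2963, 0.2355]
ee_rot: [-3.141, 0.0, 0.505]
force: [0.1, -0.5, 0.0]
width: 0.0425
finger_force: 0.0
```

Request:
drive_tool(
  increments=[
    [[0.75, -0.25, 0, 0, 0, 0], [0.75, -0.25, 0, 0, 0, 0], [0.75, -0.25, 0, 0, 0, 0], [0.75, -0.25, 0, 0, 0, 0], [0.75, -0.25, 0, 0, 0, 0], [0.75, -0.25, 0, 0, 0, 0], [0.75, -0.25, 0, 0, 0, 0], [0.5, -0.2, 0, 0, 0, 0], [0, 0, 0, 0, 0, 0], [0, 0, 0, 0, 0, 0]],
  ],
)

```text
time: 2.3
tool_pos: [0.5781, -0.0734, 0.2351]
ee_rot: [-3.141, 0.002, 0.506]
force: [0.2, 0.0, 0.1]
width: 0.0425
finger_force: 0.0
```

Run:
```python
from h import *
from station import ctrl,grab_frame
s=ctrl.get_state();f=wf(grab_frame("wrist"),s);pickle.dump(f,open("w1.pkl","wb"));cv2.imwrite("pics/w1.png",f["frame"])
print(s["time"],s["tool_pos"],s["ee_rot"],s["width"]);print(f["T_tool_cam"].round(3))
print(proj(f,[.6082,-.0439,.142]))
```

```text
2.3 [ 0.57808596 -0.07336372  0.23511242] [-3.14100448e+00  1.93979011e-03  5.05817343e-01] 0.04252889461454909
[[-0.001 -0.96  -0.281  0.082]
 [ 1.    -0.    -0.001 -0.001]
 [ 0.001 -0.281  0.96  -0.162]
 [ 0.     0.     0.     1.   ]]
[311.95450143 160.23946617]
```

View pics/w1.png

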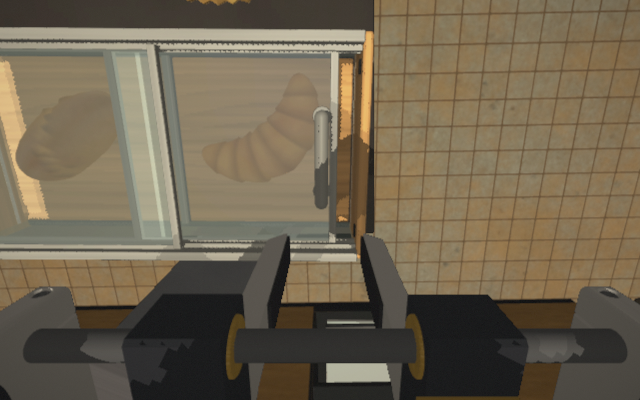

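The wrist view confirms the croissant is in the right compartment. The handle bar runs from (323,110) to (321,208), with its middle at (322,159), and the right door is ajar about 20 mm.

Run:
```python
from h import *
from station import ctrl
f=pickle.load(open("w1.pkl","rb"));T=pickle.load(open("top0.pkl","rb"))
a,b=[onplane(f,p,.142) for p in((323,112),(321,206))];print(a,b,np.linalg.norm(a-b),np.arctan2(*(a-b)[1::-1]))
m=(a+b)/2
print(m, "top crop",(proj(T,m)-[170,130])*2.55)
# case corners (rails z .118) seen on right end
for p in((366,32),(357,260)): print(onplane(f,p,.118))
plan(ctrl.get_state(),[m[0],m[1],.146],.49)
```

```text
[ 0.64483607 -0.03374404  0.142     ] [ 0.57827604 -0.06851518  0.142     ] 0.07509506880416508 0.4814086604806899
[ 0.61155606 -0.05112961  0.142     ] top crop [679.82726692 134.85154126]
[ 0.71340592 -0.03413431  0.118     ]
[ 0.54090619 -0.12779828  0.118     ]
turn [-0.    0.01  0.15] then shift [ 0.81 -0.09  1.79]
```

Request:
drive_tool(
  increments=[
    [[0.2, -0.03, 0, 0, 0, 0.15], [0.4, -0.03, 0, 0, 0, 0], [0.2, -0.03, 0, 0, 0, 0], [0, 0, 0.4, 0, 0, 0], [0, 0, 0.5, 0, 0, 0], [0, 0, 0.5, 0, 0, 0], [0, 0, 0.4, 0, 0, 0], [0, 0, 0, 0, 0, 0], [0, 0, 0, 0, 0, 0]],
  ],
)

```text
time: 3.25
tool_pos: [0.6114, -0.0509, 0.1462]
ee_rot: [-3.142, 0.0, 0.489]
force: [0.2, -1.7, -0.1]
width: 0.042
finger_force: 0.0
```

Request:
drive_tool(
  increments=[
    [[0, 0, 0.06, 0, 0, 0], [0, 0, 0, 0, 0, 0], [0, 0, 0, 0, 0, 0], [0, 0, 0, 0, 0, 0], [0, 0, 0, 0, 0, 0], [0, 0, 0, 0, 0, 0]],
  ],
  hand=-1,
  squeeze=12,
)

```text
time: 3.85
tool_pos: [0.6118, -0.0507, 0.1436]
ee_rot: [3.141, -0.001, 0.49]
force: [-0.1, -0.2, 2.4]
width: 0.0105
finger_force: 12.0
```

Request:
drive_tool(
  increments=[
    [[0, -0.1, 0, 0, 0, 0], [0, -0.25, 0, 0, 0, 0], [0, -0.25, 0, 0, 0, 0], [0, -0.25, 0, 0, 0, 0], [0, -0.25, 0, 0, 0, 0], [0, -0.25, 0, 0, 0, 0], [0, -0.25, 0, 0, 0, 0], [0, -0.25, 0, 0, 0, 0], [0, -0.25, 0, 0, 0, 0], [0, -0.2, 0, 0, 0, 0], [0, 0, 0, 0, 0, 0], [0, 0, 0, 0, 0, 0]],
  ],
)

```text
time: 5.05
tool_pos: [0.5556, 0.0526, 0.1435]
ee_rot: [-3.14, 0.002, 0.491]
force: [-3.9, -0.3, 6.7]
width: 0.0105
finger_force: 12.0
```

Request:
drive_tool(
  increments=[
    [[0, -0.1, 0, 0, 0, 0], [0, -0.1, 0, 0, 0, 0], [0, -0.1, 0, 0, 0, 0], [0, -0.1, 0, 0, 0, 0], [0, -0.1, 0, 0, 0, 0], [0, 0, 0, 0, 0, 0]],
  ],
)

```text
time: 5.65
tool_pos: [0.544, 0.0738, 0.1435]
ee_rot: [-3.141, 0.002, 0.491]
force: [-2.7, -2.8, 8.0]
width: 0.0106
finger_force: 12.0
```

Request:
drive_tool(
  increments=[
    [[0, -0.06, 0, 0, 0, 0], [0, -0.06, 0, 0, 0, 0], [0, 0, 0, 0, 0, 0], [0, 0, 0, 0, 0, 0]],
  ],
)

```text
time: 6.05
tool_pos: [0.5414, 0.0787, 0.1435]
ee_rot: [3.142, 0.002, 0.49]
force: [-2.8, -2.7, 6.6]
width: 0.0102
finger_force: 12.0
```

Request:
drive_tool(
  increments=[
    [[0, 0, 0, 0, 0, 0], [0, 0, 0, 0, 0, 0], [0, 0, 0, 0, 0, 0], [0, 0, -0.4, 0, 0, 0], [0, 0, -0.6, 0, 0, 0], [-0.3, 0.2, -0.8, 0, 0, 0], [-0.6, 0.6, -0.8, 0, 0, 0], [-0.6, 0.6, -0.3, 0, 0, 0], [0, 0, 0, 0, 0, 0], [0, 0, 0, 0, 0, 0]],
  ],
  hand=0,
)

```text
time: 7.05
tool_pos: [0.5113, -0.0132, 0.2821]
ee_rot: [-3.141, -0.001, 0.488]
force: [0.3, 0.2, 0.1]
width: 0.0467
finger_force: 0.0
```

Run:
```python
from h import *
from station import ctrl,grab_frame
s=ctrl.get_state();f=wf(grab_frame("wrist"),s);pickle.dump(f,open("w2.pkl","wb"));cv2.imwrite("pics/w2.png",f["frame"])
T=grab_frame("top");pickle.dump(T,open("top1.pkl","wb"))
print(s["time"],s["tool_pos"],s["ee_rot"],s["width"])
```

```text
7.05 [ 0.5112783  -0.01322119  0.28214501] [-3.14104368e+00 -7.62451853e-04  4.88225552e-01] 0.04667076711987586
```

View pics/w2.png

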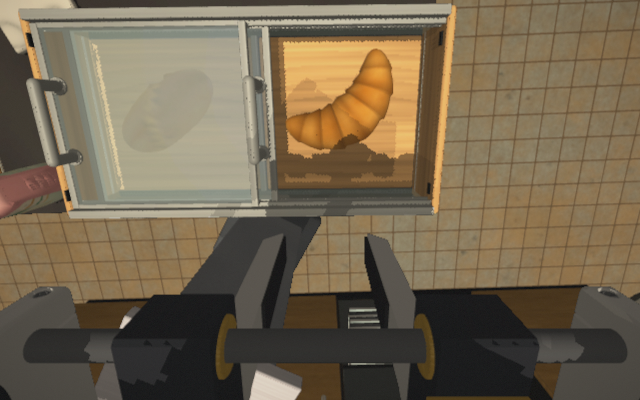

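The door is open. The left door now looks shut, and the right handle is at (253,120). The croissant is exposed, with tips at (377,52) and (290,130) and its middle near (345,110). I'll segment it here, then take a second view from nearby.

Request:
drive_tool(
  increments=[
    [[0.3, 0.3, 0, 0, 0, 0], [0.3, 0.3, 0, 0, 0, 0], [0.3, 0.4, 0, 0, 0, 0], [0, 0, 0, 0, 0, 0], [0, 0, 0, 0, 0, 0]],
  ],
)

```text
time: 7.65
tool_pos: [0.5742, -0.0347, 0.2803]
ee_rot: [-3.139, 0.003, 0.491]
force: [0.7, 1.2, 0.4]
width: 0.0468
finger_force: 0.0
```

Run:
```python
from h import *
from station import ctrl,grab_frame
s=ctrl.get_state();f3=wf(grab_frame("wrist"),s);pickle.dump(f3,open("w3.pkl","wb"))
f2=pickle.load(open("w2.pkl","rb"))
out=[];R={}
def seg(f,near):
    im=cv2.GaussianBlur(f["frame"],(3,3),0);h=cv2.cvtColor(im,cv2.COLOR_BGR2HSV)
    m=((h[...,1]>170)&(h[...,2]>70)&(h[...,0]<20)).astype(np.uint8)
    m=cv2.morphologyEx(m,cv2.MORPH_OPEN,np.ones((5,5)));m=cv2.morphologyEx(m,cv2.MORPH_CLOSE,np.ones((7,7)))
    k,lab,st,ce=cv2.connectedComponentsWithStats(m);near=np.array(near)
    l=[i for i in range(1,k) if st[i,4]>800];i=min(l,key=lambda i:np.hypot(*(ce[i]-near)))
    print(st[i],ce[i]);return cv2.findContours((lab==i).astype(np.uint8),0,1)[0][0][:,0].astype(float),ce[i]
near2=(345,105);X=onplane(f2,near2,.055);near3=proj(f3,X)
cs=[]
for f,n in((f2,near2),(f3,near3)):
    c,ce=seg(f,n);cs.append(ce)
    W=np.array([onplane(f,p,.055)[:2] for p in c]);r=cv2.minAreaRect(W.astype(np.float32));print("rect",r)
    v=f["frame"].copy();cv2.polylines(v,[c.astype(int)],True,(255,0,0),1)
    out.append(v[0:300,200:520])
    # tips: farthest pair
    D=np.hypot(*(W[:,None]-W[None]).transpose(2,0,1));i,j=np.unravel_index(D.argmax(),D.shape);print("tips",W[i],W[j],D.max(),c[i],c[j]);R[id(f)]=(c[i],c[j])
print("tri centroid",tri([f2,f3],cs))
a,b=R[id(f2)],R[id(f3)]
print("tri tips",[tri([f2,f3],[p,min(b,key=lambda q:np.hypot(*(q-proj(f3,onplane(f2,p,.055)))))]) for p in a])
cv2.imwrite("pics/seg.png",np.hstack(out));print(s["tool_pos"],s["ee_rot"])
```

```text
[ 286   50  107   99 5095] [348.60353288 108.88832188]
rect ((0.5903198719024658, 0.00023993849754333496), (0.07270892709493637, 0.13684943318367004), 65.43328094482422)
tips [0.53963495 0.05364985] [ 0.6590853  -0.01328492] 0.13692570235958973 [287. 129.] [388.  61.]
[ 247   92  103   93 4640] [307.23275862 147.92025862]
rect ((0.5901215076446533, 0.00046487897634506226), (0.07289572805166245, 0.1376880705356598), 65.3668212890625)
tips [0.53820896 0.05242121] [ 0.6610287  -0.01006705] 0.13780229176565525 [249. 168.] [343. 100.]
tri centroid [0.5935972  0.00093806 0.05845383]
tri tips [array([0.5400445 , 0.05247457, 0.0607361 ]), array([ 0.66048173, -0.01192854,  0.05129895])]
[ 0.57423527 -0.03471001  0.28032761] [-3.13884477e+00  2.95702622e-03  4.91311683e-01]
```

View pics/seg.png

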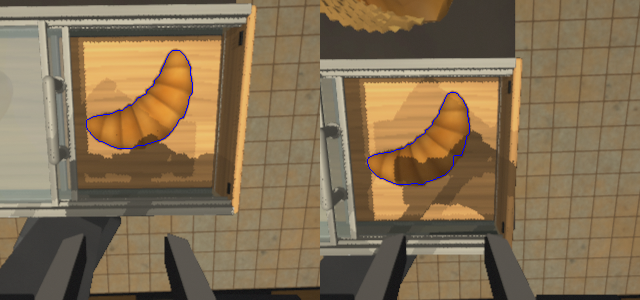

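The two views agree. The croissant's box is 73×137 mm (given 76×139), its centre is (0.590, 0.000) and its height is about 0.058. Its long axis is at about −27° to −25°, with the body slightly toward the convex side. I'll grasp at (0.588,−0.004) with yaw −0.44.

Run:
```python
from h import *
from station import ctrl
s=ctrl.get_state();print(s["joint_pos"]);plan(s,[.588,-.004,.062],-.44)
```

```text
[-1.59195687e-01  1.42113126e-01  1.19518939e+00  3.18322451e-04
  1.80698604e+00  9.20404503e-01]
turn [-0.01  0.03  9.31] then shift [-0.01 -0.68  4.38]
```

Request:
drive_tool(
  increments=[
    [[0, 0, 0, 0, 0, 0.93], [0, 0, 0, 0, 0, 0.93], [0, 0, 0, 0, 0, 0.93], [0, 0, 0, 0, 0, 0.93], [0, 0, 0, 0, 0, 0.93], [0, 0, 0, 0, 0, 0.93], [0, 0, 0, 0, 0, 0.93], [0, 0, 0, 0, 0, 0.93], [0, 0, 0, 0, 0, 0.93], [0, 0, 0, 0, 0, 0.94], [0, -0.34, 0.3, 0, 0, 0], [0, -0.34, 0.3, 0, 0, 0]],
  ],
  hand=1,
)

```text
time: 8.9
tool_pos: [0.5891, -0.0035, 0.2518]
ee_rot: [-3.141, -0.001, -0.439]
force: [0.3, 1.0, 0.2]
width: 0.0939
finger_force: 0.0
```

Request:
drive_tool(
  increments=[
    [[0, 0, 0.5, 0, 0, 0], [0, 0, 0.5, 0, 0, 0], [0, 0, 0.5, 0, 0, 0], [0, 0, 0.4, 0, 0, 0], [0, 0, 0, 0, 0, 0], [0, 0, 0, 0, 0, 0]],
  ],
)

```text
time: 9.5
tool_pos: [0.5885, -0.0039, 0.156]
ee_rot: [3.141, 0.002, -0.439]
force: [0.4, 1.0, 1.0]
width: 0.0938
finger_force: 0.0
```

Run:
```python
from h import *
from station import ctrl,grab_frame
s=ctrl.get_state();plan(s,[.588,-.004,.062],-.44);f=wf(grab_frame("wrist"),s);cv2.imwrite("pics/w4.png",f["frame"])
print(proj(f,[.590,0,.06]),s["joint_pos"])
```

```text
turn [0.01 0.02 0.01] then shift [-0.01  0.01  1.88]
[320.31964508 207.3824995 ] [-1.03045689e-01  1.95801282e-01  1.38032274e+00  2.27211861e-04
  1.56787779e+00  1.90674724e+00]
```

View pics/w4.png

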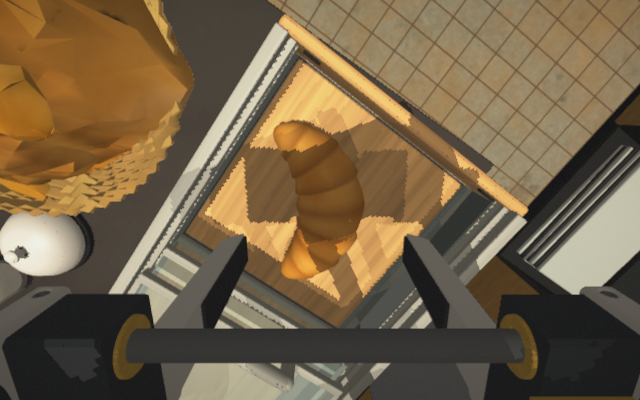

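The wrist view shows the croissant upright between the jaws. Its mid-section spans columns 295–363 at row 200, about 4 mm to tool +y of the jaw centre. I'll correct that and descend.

Request:
drive_tool(
  increments=[
    [[0, 0.08, 0.2, 0, 0, 0], [0, 0, 0.25, 0, 0, 0], [0, 0, 0.25, 0, 0, 0], [0, 0, 0.25, 0, 0, 0], [0, 0, 0.25, 0, 0, 0], [0, 0, 0.25, 0, 0, 0], [0, 0, 0.2, 0, 0, 0], [0, 0, 0.15, 0, 0, 0], [0, 0, 0.08, 0, 0, 0], [0, 0, 0, 0, 0, 0], [0, 0, 0, 0, 0, 0]],
  ],
)

```text
time: 10.65
tool_pos: [0.5878, -0.0089, 0.0638]
ee_rot: [-3.141, -0.001, -0.441]
force: [0.2, 0.3, -0.3]
width: 0.0939
finger_force: 0.0
```

Request:
drive_tool(
  increments=[
    [[0, 0, 0, 0, 0, 0], [0, 0, 0, 0, 0, 0], [0, 0, 0, 0, 0, 0], [0, 0, 0, 0, 0, 0], [0, 0, 0, 0, 0, 0], [0, 0, 0, 0, 0, 0], [0, 0, 0, 0, 0, 0], [0, 0, 0, 0, 0, 0]],
  ],
  hand=-1,
  squeeze=5,
)

```text
time: 11.45
tool_pos: [0.5874, -0.0089, 0.0634]
ee_rot: [3.142, -0.0, -0.441]
force: [0.0, 0.4, 0.7]
width: 0.0578
finger_force: 5.0
```

Request:
drive_tool(
  increments=[
    [[0, 0, -0.1, 0, 0, 0], [0, 0, -0.2, 0, 0, 0], [0, 0, -0.3, 0, 0, 0], [0, 0, -0.4, 0, 0, 0], [0, 0, -0.4, 0, 0, 0], [0, 0, -0.5, 0, 0, 0], [0, 0, -0.5, 0, 0, 0], [0, 0, -0.5, 0, 0, 0], [0, 0, -0.4, 0, 0, 0], [0, 0, -0.2, 0, 0, 0], [0, 0, 0, 0, 0, 0], [0, 0, 0, 0, 0, 0]],
  ],
)

```text
time: 12.65
tool_pos: [0.5871, -0.0088, 0.2378]
ee_rot: [3.141, 0.001, -0.441]
force: [-0.7, 0.3, -1.7]
width: 0.0579
finger_force: 5.0
```

Run:
```python
from h import *
from station import ctrl,grab_frame
s=ctrl.get_state();f=wf(grab_frame("wrist"),s);cv2.imwrite("pics/w5.png",f["frame"])
plan(s,[.548,.429,s["tool_pos"][2]],.93)
S=grab_frame("scene");cv2.imwrite("pics/s5.png",np.hstack([cv2.resize(f["frame"],(400,250)),S["frame"][50:300,230:630]]))
```

```text
turn [-0.000e+00  1.000e-02 -1.371e+01] then shift [ 6.55 -5.86 -0.  ]
```

View pics/s5.png

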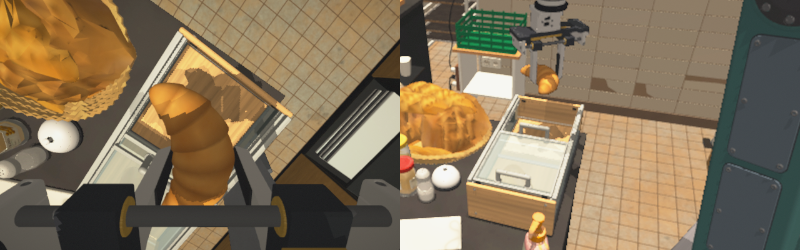

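The croissant is held upright and clear. Now I'll turn to the slab's axis and carry it over, at a moderate pace.

Request:
drive_tool(
  increments=[
    [[0, 0, 0, 0, 0, -0.4], [0, 0, 0, 0, 0, -0.6], [0, 0, 0, 0, 0, -0.6], [0, 0, 0, 0, 0, -0.6], [0, 0, 0, 0, 0, -0.6], [0, 0, 0, 0, 0, -0.6], [0, 0, 0, 0, 0, -0.6], [0, 0, 0, 0, 0, -0.6], [0, 0, 0, 0, 0, -0.6], [0, 0, 0, 0, 0, -0.6], [0, 0, 0, 0, 0, -0.6], [0, 0, 0, 0, 0, -0.6]],
  ],
)

```text
time: 13.95
tool_pos: [0.5868, -0.0088, 0.2365]
ee_rot: [-3.141, 0.003, 0.261]
force: [-0.7, -1.0, -0.5]
width: 0.0578
finger_force: 5.0
```

Request:
drive_tool(
  increments=[
    [[0, 0, 0, 0, 0, -0.6], [0, 0, 0, 0, 0, -0.6], [0, 0, 0, 0, 0, -0.6], [0, 0, 0, 0, 0, -0.6], [0, 0, 0, 0, 0, -0.6], [0, 0, 0, 0, 0, -0.6], [0, 0, 0, 0, 0, -0.6], [0, 0, 0, 0, 0, -0.6], [0, 0, 0, 0, 0, -0.6], [0, 0, 0, 0, 0, -0.6], [0, 0, 0, 0, 0, -0.7], [0, 0, 0, 0, 0, 0]],
  ],
)

```text
time: 15.15
tool_pos: [0.5868, -0.0088, 0.2367]
ee_rot: [-3.139, 0.002, 0.929]
force: [0.7, -0.3, -0.4]
width: 0.0582
finger_force: 5.0
```

Request:
drive_tool(
  increments=[
    [[0.1, -0.1, 0, 0, 0, 0], [0.2, -0.2, 0, 0, 0, 0], [0.3, -0.28, 0, 0, 0, 0], [0.4, -0.35, 0, 0, 0, 0], [0.45, -0.4, 0, 0, 0, 0], [0.45, -0.4, 0, 0, 0, 0], [0.45, -0.4, 0, 0, 0, 0], [0.45, -0.4, 0, 0, 0, 0], [0.45, -0.4, 0, 0, 0, 0], [0.45, -0.4, 0, 0, 0, 0], [0.45, -0.4, 0, 0, 0, 0], [0.45, -0.4, 0, 0, 0, 0]],
  ],
)

```text
time: 16.35
tool_pos: [0.5586, 0.3014, 0.2382]
ee_rot: [-3.141, 0.0, 0.929]
force: [0.9, -0.8, -0.3]
width: 0.0583
finger_force: 5.0
```

Request:
drive_tool(
  increments=[
    [[0.45, -0.4, 0, 0, 0, 0], [0.45, -0.4, 0, 0, 0, 0], [0.4, -0.35, 0, 0, 0, 0], [0.3, -0.25, 0, 0, 0, 0], [0.2, -0.18, 0, 0, 0, 0], [0.14, -0.1, 0, 0, 0, 0], [0, 0, 0, 0, 0, 0], [0, 0, 0, 0, 0, 0]],
  ],
)

```text
time: 17.15
tool_pos: [0.5506, 0.4265, 0.2382]
ee_rot: [3.141, 0.0, 0.928]
force: [-0.4, -0.0, -0.4]
width: 0.058
finger_force: 5.0
```

Run:
```python
from h import *
from station import ctrl,grab_frame
s=ctrl.get_state();f=wf(grab_frame("wrist"),s);pickle.dump(f,open("w6.pkl","wb"))
for y in(.93,):plan(s,[.550,.427,.045],y)
v=f["frame"].copy()
for p in((.549,.428,.012),(.6331,.466,.012),(.5628,.5172,.012),(.4642,.388,.012),(.5365,.3367,.012)):
    q=proj(f,p);print(q.round(0));cv2.circle(v,tuple(int(a) for a in q.clip(-999,999)),4,(0,0,255),1)
cv2.imwrite("pics/w6.png",v)
```

```text
turn [ 0.    0.   -0.02] then shift [ 0.   -0.02  3.86]
[324. 176.]
[362. 107.]
[287. 108.]
[290. 239.]
[358. 237.]
```

View pics/w6.png

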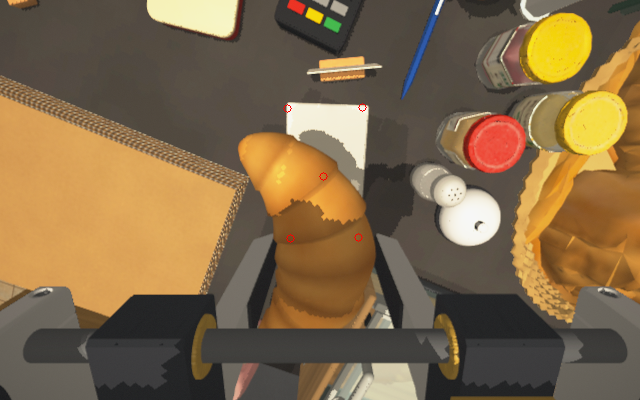

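The slab's corners land within a few pixels of my measured points and the croissant is aligned over it. The shaker and jar are clear of the jaws. I'll lower it.

Request:
drive_tool(
  increments=[
    [[0, 0, 0.2, 0, 0, 0], [0, 0, 0.4, 0, 0, 0], [0, 0, 0.5, 0, 0, 0], [0, 0, 0.5, 0, 0, 0], [0, 0, 0.5, 0, 0, 0], [0, 0, 0.5, 0, 0, 0], [0, 0, 0.5, 0, 0, 0], [0, 0, 0.4, 0, 0, 0], [0, 0, 0.2, 0, 0, 0], [0, 0, 0.14, 0, 0, 0], [0, 0, 0, 0, 0, 0], [0, 0, 0, 0, 0, 0]],
  ],
)

```text
time: 18.4
tool_pos: [0.5512, 0.4272, 0.0474]
ee_rot: [3.141, -0.002, 0.929]
force: [-0.5, -0.2, 0.3]
width: 0.0581
finger_force: 5.0
```

Request:
drive_tool(
  increments=[
    [[0, 0, 0.03, 0, 0, 0], [0, 0, 0.03, 0, 0, 0], [0, 0, 0.02, 0, 0, 0], [0, 0, 0, 0, 0, 0]],
  ],
)

```text
time: 18.8
tool_pos: [0.5504, 0.427, 0.0422]
ee_rot: [3.142, 0.0, 0.929]
force: [0.8, 0.4, -1.6]
width: 0.058
finger_force: 5.0
```

Request:
drive_tool(
  increments=[
    [[0, 0, 0.02, 0, 0, 0], [0, 0, 0.02, 0, 0, 0], [0, 0, 0, 0, 0, 0], [0, 0, 0, 0, 0, 0]],
  ],
)

```text
time: 19.2
tool_pos: [0.5505, 0.427, 0.0401]
ee_rot: [3.142, 0.0, 0.929]
force: [-0.3, -0.4, -0.2]
width: 0.0584
finger_force: 5.0
```

Request:
drive_tool(
  increments=[
    [[0, 0, 0.01, 0, 0, 0], [0, 0, 0, 0, 0, 0], [0, 0, 0, 0, 0, 0], [0, 0, 0, 0, 0, 0], [0, 0, 0, 0, 0, 0], [0, 0, 0, 0, 0, 0]],
  ],
  hand=0.9,
)

```text
time: 19.8
tool_pos: [0.5505, 0.427, 0.0398]
ee_rot: [3.142, -0.0, 0.929]
force: [-0.1, -0.1, 0.0]
width: 0.0894
finger_force: 0.0
```

Request:
drive_tool(
  increments=[
    [[0, 0, -0.1, 0, 0, 0], [0, 0, -0.2, 0, 0, 0], [0, 0, -0.3, 0, 0, 0], [0, 0, -0.5, 0, 0, 0], [0, 0, -0.6, 0, 0, 0], [0, 0, -0.7, 0, 0, 0], [0, 0, -0.7, 0, 0, 0], [0, 0, -0.7, 0, 0, 0], [0, 0, -0.5, 0, 0, 0], [0, 0, 0, 0, 0, 0], [0, 0, 0, 0, 0, 0]],
  ],
)

```text
time: 20.9
tool_pos: [0.5506, 0.4271, 0.2559]
ee_rot: [3.141, -0.002, 0.929]
force: [-0.1, -0.2, -1.3]
width: 0.0892
finger_force: 0.0
```

Run:
```python
from h import *
from station import ctrl,grab_frame
s=ctrl.get_state();f=wf(grab_frame("wrist"),s);v=f["frame"]
h=cv2.cvtColor(cv2.GaussianBlur(v,(3,3),0),cv2.COLOR_BGR2HSV)
m=((h[...,1]>150)&(h[...,2]>60)&(h[...,0]<22)).astype(np.uint8);m=cv2.morphologyEx(m,cv2.MORPH_OPEN,np.ones((5,5)))
k,lab,st,ce=cv2.connectedComponentsWithStats(m);q=proj(f,[.549,.428,.035])
l=[i for i in range(1,k) if st[i,4]>800];i=min(l,key=lambda i:np.hypot(*(ce[i]-q)));print(q,st[i],ce[i])
c=cv2.findContours((lab==i).astype(np.uint8),0,1)[0][0][:,0]
W=np.array([onplane(f,p,.031)[:2] for p in c.astype(float)]);print(cv2.minAreaRect(W.astype(np.float32)))
b=cv2.boxPoints(cv2.minAreaRect(c));cv2.polylines(v,[c],True,(255,0,0),1)
T=grab_frame("top");cv2.imwrite("pics/c7.png",np.hstack([v[:,150:500],cv2.resize(T["frame"][130:310,170:480],(430,250)) if 0 else cv2.copyMakeBorder(cv2.resize(T["frame"][130:310,170:480],(440,255)),0,145,0,0,0)]))
print(s["tool_pos"])
```

```text
[324.03316637 177.80761089] [ 286  120   62  110 4307] [317.24495008 173.8126306 ]
((0.5430736541748047, 0.43295055627822876), (0.13586461544036865, 0.07155732810497284), 54.33654022216797)
[0.55062768 0.42712772 0.25587862]
```

View pics/c7.png

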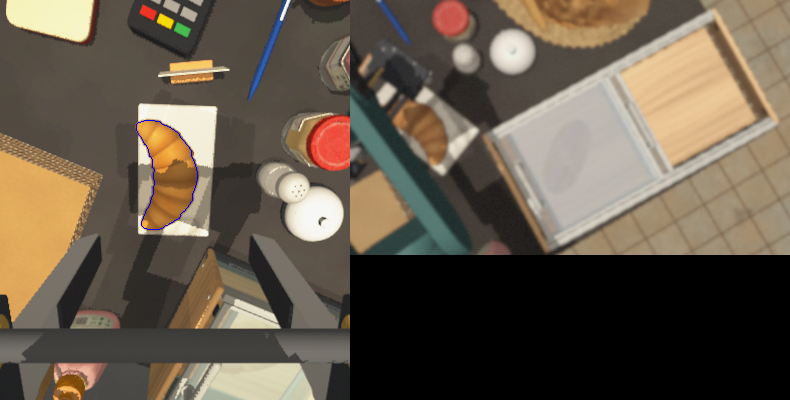

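The croissant lies lengthwise and upright on the slab, but 8–13 mm toward the slab's left edge in the wrist view. The left door appears shut. I'll measure the slab in the same frame to decide whether to correct.

Run:
```python
from h import *
from station import ctrl,grab_frame
s=ctrl.get_state();f=wf(grab_frame("wrist"),s)
# corners read from the picture (crop offset 150)
P=[(288,104.5),(366,106),(358,237),(289,234)]
W=np.array([onplane(f,p,.012) for p in P]);L=[np.linalg.norm(W[i]-W[(i+1)%4]) for i in range(4)];print(W.round(4),np.round(L,4))
C=W.mean(0);yaw=.93;tx=np.array([np.cos(yaw),np.sin(yaw)]);ty=np.array([np.sin(yaw),-np.cos(yaw)])
print("slab",C);d=np.array([.5431,.4330])-C[:2];print("cro-slab in tool x,y",d@tx,d@ty, "yaw slab",[np.arctan2(*(a-b)[1::-1]) for a,b in((W[0],W[3]),(W[1],W[2]))])
```

```text
[[0.5637 0.5207 0.012 ]
 [0.6373 0.4634 0.012 ]
 [0.5323 0.331  0.012 ]
 [0.4607 0.3899 0.012 ]] [0.0932 0.169  0.0927 0.1665]
slab [0.5485126  0.42625102 0.012     ]
cro-slab in tool x,y 0.0021742828406334405 -0.00837361968331992 yaw slab [np.float64(0.9036898703311055), np.float64(0.9005840540309534)]
```

The box centre is 8.7 mm off and the body centre about 2 mm off, with yaw within 0.03 rad. That is well inside tolerance, so I'll leave it. Now I'll return to close the right door.

Request:
drive_tool(
  increments=[
    [[0, 0, 0, 0, 0, 0.7], [0, 0, 0, 0, 0, 0.9], [0, 0, 0, 0, 0, 0.9], [0, 0, 0, 0, 0, 0.9], [0, 0, 0, 0, 0, 0.99], [-0.2, 0.5, 0, 0, 0, 0], [-0.3, 0.6, 0, 0, 0, 0], [-0.4, 0.7, 0, 0, 0, 0], [-0.4, 0.7, 0, 0, 0, 0], [-0.4, 0.7, 0, 0, 0, 0], [-0.4, 0.7, 0, 0, 0, 0], [-0.4, 0.7, 0, 0, 0, 0]],
  ],
  hand=-0.1,
)

```text
time: 22.25
tool_pos: [0.5473, 0.1635, 0.2525]
ee_rot: [-3.141, 0.004, 0.49]
force: [0.5, 0.4, 0.5]
width: 0.042
finger_force: 0.0
```

Request:
drive_tool(
  increments=[
    [[-0.4, 0.7, 0, 0, 0, 0], [-0.3, 0.5, 0, 0, 0, 0], [-0.2, 0.2, 0, 0, 0, 0], [0, 0, 0, 0, 0, 0], [0, 0, 0, 0, 0, 0]],
  ],
)

```text
time: 22.75
tool_pos: [0.5414, 0.0832, 0.2541]
ee_rot: [-3.14, 0.001, 0.49]
force: [0.1, -0.5, 0.2]
width: 0.0425
finger_force: 0.0
```

Run:
```python
from h import *
from station import ctrl
plan(ctrl.get_state(),[.5414,.0787,.1435],.49)
```

```text
turn [-0.01  0.01  0.  ] then shift [-0.04  0.08  2.21]
```

Request:
drive_tool(
  increments=[
    [[-0.04, 0.08, 0.2, 0, 0, 0], [0, 0, 0.4, 0, 0, 0], [0, 0, 0.5, 0, 0, 0], [0, 0, 0.5, 0, 0, 0], [0, 0, 0.4, 0, 0, 0], [0, 0, 0.2, 0, 0, 0], [0, 0, 0, 0, 0, 0], [0, 0, 0, 0, 0, 0]],
  ],
)

```text
time: 23.55
tool_pos: [0.5421, 0.0783, 0.1453]
ee_rot: [3.141, -0.001, 0.491]
force: [-0.5, -1.2, 0.8]
width: 0.0426
finger_force: 0.0
```

Request:
drive_tool(
  increments=[
    [[0, 0, 0, 0, 0, 0], [0, 0, 0, 0, 0, 0], [0, 0, 0, 0, 0, 0], [0, 0, 0, 0, 0, 0], [0, 0, 0, 0, 0, 0], [0, 0, 0, 0, 0, 0]],
  ],
  hand=-1,
  squeeze=12,
)

```text
time: 24.15
tool_pos: [0.5419, 0.0779, 0.1452]
ee_rot: [3.141, -0.001, 0.49]
force: [-0.6, 1.4, 2.0]
width: 0.0104
finger_force: 12.0
```

Request:
drive_tool(
  increments=[
    [[0, 0.1, 0, 0, 0, 0], [0, 0.25, 0, 0, 0, 0], [0, 0.25, 0, 0, 0, 0], [0, 0.25, 0, 0, 0, 0], [0, 0.25, 0, 0, 0, 0], [0, 0.25, 0, 0, 0, 0], [0, 0.25, 0, 0, 0, 0], [0, 0.25, 0, 0, 0, 0], [0, 0.25, 0, 0, 0, 0], [0, 0.25, 0, 0, 0, 0], [0, 0.25, 0, 0, 0, 0], [0, 0.25, 0, 0, 0, 0]],
  ],
)

```text
time: 25.35
tool_pos: [0.6104, -0.0481, 0.1452]
ee_rot: [3.141, -0.003, 0.49]
force: [5.3, 3.7, 3.6]
width: 0.0102
finger_force: 12.0
```

Request:
drive_tool(
  increments=[
    [[0, 0.08, 0, 0, 0, 0], [0, 0.08, 0, 0, 0, 0], [0, 0.08, 0, 0, 0, 0], [0, 0, 0, 0, 0, 0], [0, 0, 0, 0, 0, 0]],
  ],
)

```text
time: 25.85
tool_pos: [0.6165, -0.0592, 0.1452]
ee_rot: [3.139, -0.004, 0.49]
force: [6.1, 2.7, 2.3]
width: 0.0106
finger_force: 12.0
```

Request:
drive_tool(
  increments=[
    [[0, 0.05, 0, 0, 0, 0], [0, 0.05, 0, 0, 0, 0], [0, 0, 0, 0, 0, 0]],
  ],
)

```text
time: 26.15
tool_pos: [0.6187, -0.0632, 0.1452]
ee_rot: [3.14, -0.004, 0.49]
force: [5.7, 3.1, 2.4]
width: 0.0106
finger_force: 12.0
```

Request:
drive_tool(
  increments=[
    [[0, 0.04, 0, 0, 0, 0], [0, 0.04, 0, 0, 0, 0], [0, 0, 0, 0, 0, 0]],
  ],
)

```text
time: 26.45
tool_pos: [0.6205, -0.0666, 0.1452]
ee_rot: [3.14, -0.004, 0.49]
force: [4.7, 4.4, 1.9]
width: 0.0106
finger_force: 12.0
```

Request:
drive_tool(
  increments=[
    [[0, 0.04, 0, 0, 0, 0], [0, 0.04, 0, 0, 0, 0], [0, 0, 0, 0, 0, 0]],
  ],
)

```text
time: 26.75
tool_pos: [0.6208, -0.067, 0.1452]
ee_rot: [-3.136, -0.003, 0.492]
force: [1.7, 10.3, 5.5]
width: 0.0106
finger_force: 12.0
```

Request:
drive_tool(
  increments=[
    [[0, 0.03, 0, 0, 0, 0], [0, 0.03, 0, 0, 0, 0], [0, 0, 0, 0, 0, 0]],
  ],
)

```text
time: 27.05
tool_pos: [0.6208, -0.0671, 0.1451]
ee_rot: [-3.13, -0.002, 0.493]
force: [-1.7, 15.0, 7.1]
width: 0.0106
finger_force: 12.0
```

The right door has stalled at its home stop. I'll relax, release and go to the left handle to push it fully home too.

Request:
drive_tool(
  increments=[
    [[0, -0.12, 0, 0, 0, 0], [0, 0, 0, 0, 0, 0]],
  ],
)

```text
time: 27.25
tool_pos: [0.6204, -0.0664, 0.1452]
ee_rot: [3.141, -0.003, 0.491]
force: [5.6, 4.1, 3.1]
width: 0.0109
finger_force: 12.0
```

Request:
drive_tool(
  increments=[
    [[0, 0, 0, 0, 0, 0], [0, 0, 0, 0, 0, 0], [0, 0, 0, 0, 0, 0], [0, 0, 0, 0, 0, 0], [0, 0, -0.3, 0, 0, 0], [0, 0, -0.5, 0, 0, 0], [0, 0, -0.6, 0, 0, 0], [0, 0, -0.4, 0, 0, 0], [0, 0, 0, 0, 0, 0], [0, 0, 0, 0, 0, 0]],
  ],
  hand=-0.1,
)

```text
time: 28.25
tool_pos: [0.6192, -0.0675, 0.2355]
ee_rot: [3.141, -0.001, 0.49]
force: [0.2, -0.8, -0.5]
width: 0.0423
finger_force: 0.0
```

Request:
drive_tool(
  increments=[
    [[0, -0.4, 0, 0, 0, 0], [0, -0.6, 0, 0, 0, 0], [0, -0.6, 0, 0, 0, 0], [0, -0.6, 0, 0, 0, 0], [0, -0.6, 0, 0, 0, 0], [0, -0.6, 0, 0, 0, 0], [0, -0.4, 0, 0, 0, 0], [0, 0, 0, 0, 0, 0], [0, 0, 0, 0, 0, 0]],
  ],
)

```text
time: 29.15
tool_pos: [0.5293, 0.1001, 0.2334]
ee_rot: [-3.141, 0.002, 0.49]
force: [0.3, 0.5, -0.5]
width: 0.0426
finger_force: 0.0
```

Run:
```python
from h import *
from station import ctrl,grab_frame
s=ctrl.get_state();f=wf(grab_frame("wrist"),s);v=f["frame"];print(s["tool_pos"],s["ee_rot"])
for p in((.4522,.2487,.142),(.6208,-.0671,.142)):
    q=proj(f,p);print(q);cv2.circle(v,tuple(int(a) for a in q),4,(0,0,255),1)
cv2.imwrite("pics/w8.png",v);pickle.dump(f,open("w8.pkl","wb"))
plan(s,[.4522,.2487,.1455],.49)
```

```text
[0.52927156 0.10010449 0.2333832 ] [-3.14147593e+00  2.35622952e-03  4.90421162e-01]
[122.85682673 207.24654581]
[557.63210227 207.07828236]
turn [-0.    0.02  0.  ] then shift [ 0.04 -3.35  1.76]
```

View pics/w8.png

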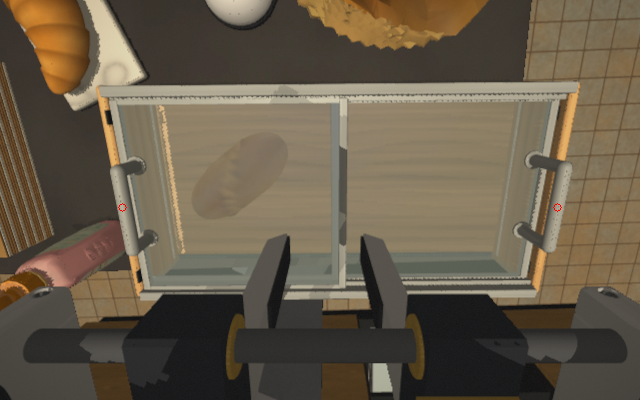

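The wrist view shows both doors shut and mirror-symmetric. The left bar's middle is at (124,208) against its home prediction of (123,207), and the right bar is at (559,207). The roll is in place and the croissant is on the slab. The arm is clear, so I'll hand in.

Request:
drive_tool(
  increments=[
    [[0, 0, -0.3, 0, 0, 0], [0, 0, 0, 0, 0, 0], [0, 0, 0, 0, 0, 0], [0, 0, 0, 0, 0, 0]],
  ],
)

```text
time: 29.6
tool_pos: [0.53, 0.0999, 0.2499]
ee_rot: [3.141, -0.0, 0.489]
force: [-0.0, 0.0, -0.0]
width: 0.0426
finger_force: 0.0
```

```bash
python3 -c "
from station import ctrl
print(ctrl.job_done())"
```

```text
the job is handed in; nothing more can be done
None
```

I handed the job in at about 30 s (no verdict was returned): the croissant lies upright and lengthwise about 9 mm or less from the slab's centre, both doors look fully shut in the last wrist picture, and nothing else appears to have moved.

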